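# Set the turner's sizing gauge with its knurled wheel

### The arm

A 6-joint arm with a two-finger parallel gripper is mounted at the origin on the work surface. World frame = base frame: x ahead of the robot, y to its left, z up, the work surface at z = 0. Lengths are in m, angles in rad, forces in N, time in s.
With the tool pointing down it reaches from about 0.3 to 0.775 m from the base axis. Payload 14.6 kg.
Tool frame: the origin (TCP) lies at the very end of the fingers, on their centre line; the grasp point (between the pads) lies 19 mm behind it; x points along the fingers, y is the direction in which the jaws open and shut, and the axes are right-handed (so a half turn about x gives the same grasp; the last joint's range is limited). The gripper opens to 94 mm and grips with 3 to 60 N. Pads are 16 mm wide; open, the fingers measure 119 mm over their backs; the gripper's body (75 mm by 177 mm) begins 78 mm behind the grasp point.
Start: joints at [1.112, 0.3, 1.521, -0, 1.321, -0.067], TCP at [0.21, 0.508, 0.205] pointing down, gripper open.
Joint ranges: [-3.03, 3.03], [-0.79, 2.21], [0.23, 2.52], [-1.04, 4.18], [0, 3.07], [-2.55, 2.55]. Speed limits (rad/s): [2.22, 2.22, 2.57, 3.14, 3.14, 3.14].

### API

Orientations are given as [roll, pitch, yaw] about the fixed x, y, z axes, in that order (R = Rz(yaw) Ry(pitch) Rx(roll)).
In Python, from station import ctrl, viewer, hand_in gives the robot as it stands. The module is installed in compiled form; this text tells all that it offers.
- The arm moves only by the tool play_rows, never from a script. Its argument "deltas" is a list that holds one entry, the list of rows, each a list of 7 numbers: the shift along the tool's x, y, z in mm, then the turn, a rotation vector about the tool's x, y, z in rad, then the finger opening in mm, from 0 to 94. In form: [[[dx, dy, dz, ax, ay, az, gripper], ...]]. A call has 1 to 10 rows; each row shifts and turns the commanded pose from where the row before left it, along the tool's axes as they then stand; what a row does not reach is not made up. A row lasts 1/10 s, in which the tool goes at most 50 mm and 8.59 degrees, less where a joint would pass 70% of its speed; a pose out of reach is approached as far as the arm can. A call with a gripper value outside its range is refused whole. The fingers move at their own pace and stop on an object; "grip_force" is the grip in N (left out, the last holds). Time passes only in rows, so rows that do not move let the fingers close. It gives the time, the measured TCP pose, the force and the opening at its end, in the units of the state.
- ctrl.get_obs(): the state, without advancing time (a new reading comes with each control period).
- viewer.camera(name): name is "scene" or "top" or "wrist"; returns a dict with "img" (480x640x3 uint8, red, green, blue), "fx", "fy", "cx", "cy" (pixels), "rvec" (rotation vector, rad) and "tvec" (3), from world to camera coordinates, as OpenCV has them. Camera axes: x right, y down, z forward; pixel columns grow to the right and rows downward; lengths in m; the calibration is good to about 2 mm. A picture is of the moment at which its call begins. There is no depth.
- hand_in(): hands the job in, once; it reports no verdict.
The state is a dict: "time_s": time; "qpos": joint angles; "joint_vel": joint speeds; "tau": joint torques, N m; "ee_pos": TCP position; "eef_rot": TCP orientation; "force": force on the tool from outside, world axes, zero at the start; "moment": the same for the moment, N m; "grip_width": finger opening in m.
Only numpy, scipy, OpenCV 4.12 (cv2) and the standard library are available. Lean on these libraries where they do the work, as an engineer would, in place of code of your own. Each camera call takes 0.05 s, during which the arm holds its last target.

### The job

Set the sizing gauge on the bench: press a fingertip on top of the knurled brass wheel and roll it, in several strokes if need be, so that the aluminium jaw closes towards the red anvil until the red line on the jaw stands level with the yellow gauge mark. Move the jaw only by the wheel, never by pushing the jaw itself, leave the gauge mark where it is, and do not grasp, lift or shift the bottle, can, finial or chisel. Finish with the hand clear of everything.

Things in the scene. Friction and masses are not known exactly. Their poses are not given: they have to be found in the camera images.
- gauge: the sizing gauge's foot plate, bolted down, 220 x 290 x 6 mm (x, y, z), its head on rubber mounts above. Origin: centre of its underside, on the bench. Its +y is the way the jaw closes, to the red anvil (top 94 mm up, face at y = +91 mm); yaw within 0.4 rad of zero. Beam (top 58 mm up) along y at x = +55 mm; wheel at x = -45 mm, y = 0 between red cheeks 82 mm long, 82 mm high. The wheel's top is highest.
- wheel: knurled brass wheel, 70 mm diameter, 24 mm wide, every sixth rib dark; axle along the gauge's x. Origin: its centre, 66 mm above the bench. Rolling its top towards the gauge's +y closes the jaw (+y) by 8 mm per radian: a fingertip drawn 35 mm across the top without slipping moves the jaw 8 mm. Rolling back opens it. It stays where it is left; turning takes about 1 N at the rim.
- wheel_top (a point): topmost point of the wheel's rim, mid-width, 101 mm above the bench when not pressed; does not turn with the wheel. The whole head with wheel, jaw and mark is sprung: pressed down it sinks by up to 7 mm (about 4 N to start, about 11 N at 7 mm, then a hard stop) and comes up again
- jaw: the sliding aluminium jaw, block 46 x 30 x 36 mm (x, y, z of the gauge) on the beam, with a steel rack bar on its robot side. Origin: centre of its underside, 58 mm above the bench. It starts fully open and slides along the gauge's y
- pointer (a point): middle of the red line (5 mm wide, along the gauge's x) on top of the jaw, 94 mm above the bench
- mark: the yellow gauge mark (origin at its top middle), an upright tab with a 7 mm wide flag beside the beam's far side (x = +84 mm of the gauge), 94 mm up. At a different place each time, 14 to 34 mm further along the gauge's +y than the red line at the start; the red line is level with it when both have the same y in the gauge's frame
- oil_bottle: green oil bottle, 54 mm diameter, 140 mm tall, standing; origin at the centre of its underside
- spray_can: blue spray can, 54 mm diameter, 130 mm tall, standing; origin at the centre of its underside
- finial: small turned wooden finial, 30 mm diameter, 42 mm tall, standing beyond the gauge; origin at the centre of its underside
- chisel: wood-handled chisel, 24 mm thick, about 260 mm long along its y (handle to -y), lying on the bench on the robot's side of the gauge; origin under its ferrule

How it is judged:
On the way, in this order (a step that is already met when the one before it is completed fails the run):
1. a fingertip presses on the wheel (contact force between the fingers and wheel above 0.5 N), for 0.1 s.
2. the wheel has brought the jaw's red line level with the gauge mark (y of pointer in the frame of mark between -0.0035 and 0.0035 m), for 0.1 s.
At the end, for the whole second after the job is handed in: the red line on the jaw is within 3.5 mm of the middle of the yellow mark along the gauge, the jaw is at rest, the bottle, can, finial and chisel are within 15 mm of where they stood, and the robot touches nothing (all of step 2 and linear speed of jaw below 0.002 m/s and distance of each of oil_bottle, spray_can, finial, chisel from where it was at the start of the episode below 0.015 m).
It fails at once if the robot pushes the jaw itself or the gauge mark (contact force between any of the fingers, the arm and mark above 1 N or contact force between any of the fingers, the arm and jaw above 1 N).
It fails at once if a bystander is lifted, carried, knocked or shifted by more than 15 mm (distance of any of oil_bottle, spray_can, finial, chisel from where it was at the start of the episode above 0.015 m).
It also fails if it takes over 48 s, if anything falls off the work surface, if the arm or the gripper's body presses on something with over 40 N, if the wrist force passes 120 N, or if a joint passes its speed limit or range.

## Working session

There is one attempt and no reset: what is moved stays moved. The work goes in short steps, Python scripts to look and compute and a tool call to move; the robot and the scene stay as the last step left them, time stands still between calls to the robot, and variables do not carry over. Pictures are saved under pics/ and viewed, and the job is handed in when it is done.

Besides the shell and the picture viewer there is one more tool, called after "Request:" as name(argument=value, ...) on one line, values as JSON. play_rows: Moves the arm, as the interface text tells. Its arguments: {"type":"object","properties":{"deltas":{"type":"array","items":{"type":"array","items":{"type":"array","items":{"type":"number"}}}},"grip_force":{"type":"number"}},"required":["deltas"]}

```bash
mkdir -p pics; cat > h.py <<'E'
import numpy as np, cv2
from station import ctrl, viewer, hand_in
def snap(n,f):
    c=viewer.camera(n); cv2.imwrite('pics/'+f+'.png',c['img'][:,:,::-1])
    np.savez('pics/'+f+'.npz',**{k:np.array(v) for k,v in c.items()}); return c
def ray(c,u,v,z):
    R,_=cv2.Rodrigues(np.array(c['rvec'],float)); t=np.array(c['tvec'],float).ravel()
    o=-R.T@t; d=R.T@np.array([(u-c['cx'])/c['fx'],(v-c['cy'])/c['fy'],1.])
    return o+d*(z-o[2])/d[2]
def proj(c,p):
    K=np.array([[c['fx'],0,c['cx']],[0,c['fy'],c['cy']],[0,0,1.]])
    return cv2.projectPoints(np.array(p,float).reshape(-1,1,3),np.array(c['rvec'],float),np.array(c['tvec'],float),K,None)[0].reshape(-1,2)
def load(f): return dict(np.load('pics/'+f+'.npz'))
E
python3 - <<'E'
from h import *
snap('top','t0');snap('scene','s0')
o=ctrl.get_obs();print({k:np.round(v,4) for k,v in o.items()})
E
```

```text
{'time_s': np.float64(0.1), 'qpos': array([ 1.1124,  0.3004,  1.5215, -0.    ,  1.3207, -0.0666]), 'joint_vel': array([-0.0016, -0.0018, -0.003 , -0.0012, -0.0009, -0.0002]), 'tau': array([ 1.00000e-04, -5.32649e+01, -3.53279e+01,  7.09000e-02,
        2.36000e-02, -1.00000e-04]), 'ee_pos': array([0.2099, 0.5081, 0.2049]), 'eef_rot': array([-1.6263,  1.5698, -2.0181]), 'force': array([ 0.0404, -0.0113, -0.6378]), 'moment': array([ 0.0674,  0.0596, -0.0265]), 'grip_width': np.float64(0.0941)}
```

View pics/t0.png

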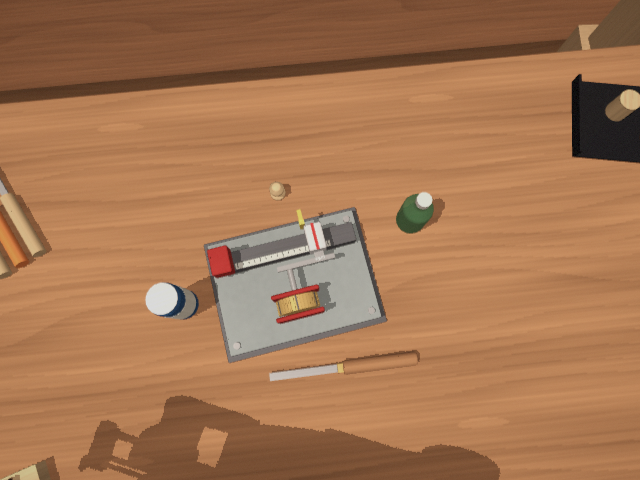

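View pics/s0.png

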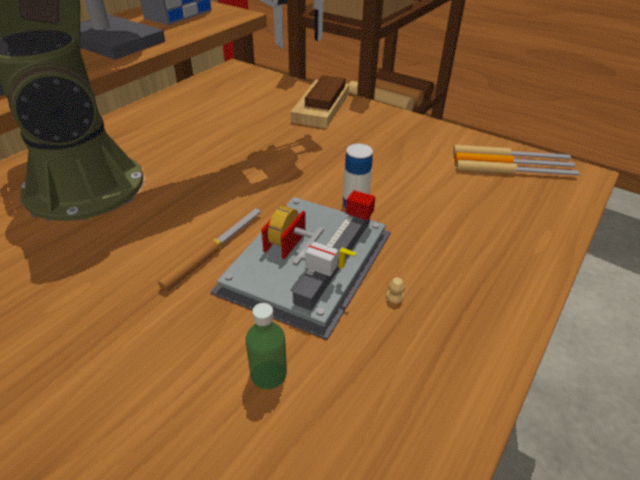

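```bash
python3 - <<'E'
from h import *
c=load('t0');im=c['img'][:,:,::-1]
cv2.imwrite('pics/t0c.png',cv2.resize(im[200:370,190:400],None,fx=3.8,fy=3.5,interpolation=cv2.INTER_CUBIC)[:600,:800])
cv2.imwrite('pics/t0d.png',cv2.resize(im[200:280,260:360],None,fx=7,fy=7,interpolation=cv2.INTER_CUBIC))
E
```

```text
(no output)
```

View pics/t0c.png

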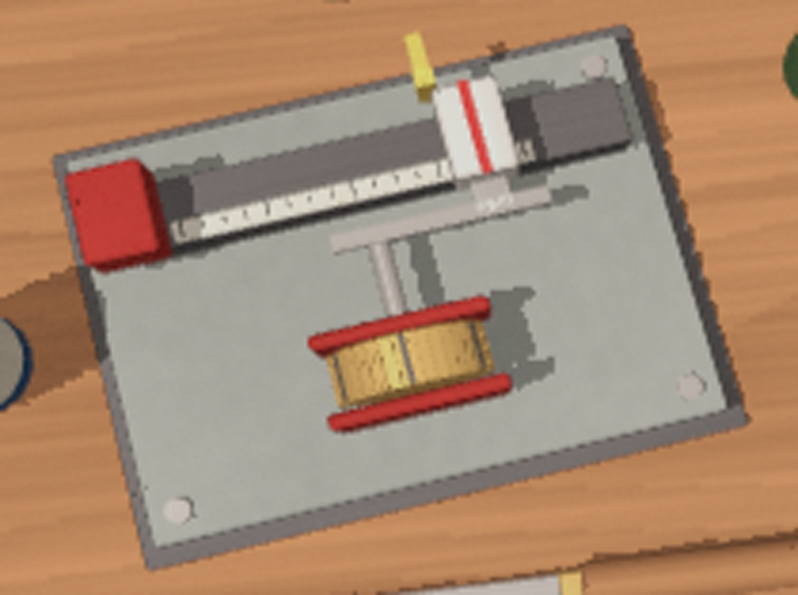

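View pics/t0d.png

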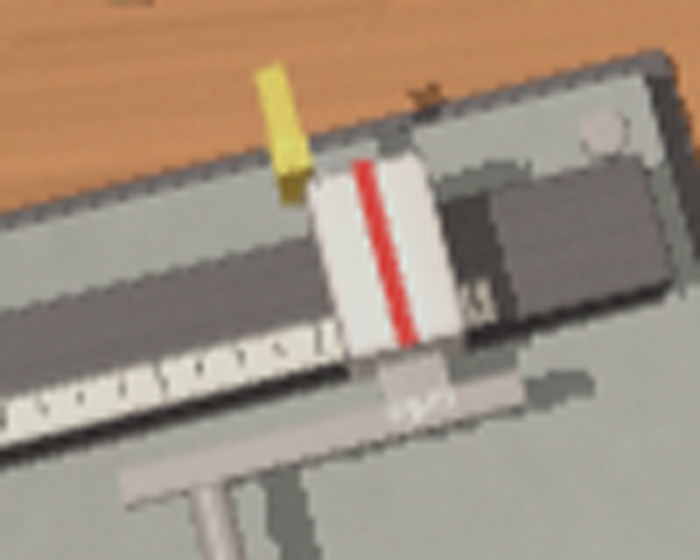

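```bash
cat > fit.py <<'E'
from h import *
from scipy.optimize import least_squares
c=load('t0')
C=lambda u,v:(190+u/3.8,200+v/3.5)
D=lambda u,v:(260+u/7,200+v/7)
P=[C(63,158),C(628,32),C(745,412),C(152,562)]
W=[(110,145,0.003),(110,-145,.003),(-110,-145,.003),(-110,145,.003)]
def g2w(q,l): 
    s,k=np.sin(q[2]),np.cos(q[2]); l=np.array(l,float)
    if l[0]>1 or abs(l[1])>1: l[:2]/=1000
    return [q[0]+k*l[0]-s*l[1],q[1]+s*l[0]+k*l[1],l[2]]
r=least_squares(lambda q:(proj(c,[g2w(q,w) for w in W])-np.array(P)).ravel(),[.5,.1,.1])
q=r.x
def w2g(p): 
    s,k=np.sin(q[2]),np.cos(q[2]);d=np.array(p[:2])-q[:2]
    return np.array([k*d[0]+s*d[1],-s*d[0]+k*d[1]])*1000
if __name__=='__main__':
    print(q,r.fun)
    f=lambda n,uv,z:print(n,np.round(w2g(ray(c,*uv,z)),1),np.round(ray(c,*uv,z),4))
    f('line top',D(362,162),.094);f('line bot',D(405,345),.094)
    f('flag far',D(271,68),.094);f('flag near',D(291,168),.094)
    f('cheeks',C(312,345),.082);f('',C(490,305),.082);f('',C(333,425),.082);f('',C(510,383),.082)
    f('anvil corners R',C(137,162),.094);f('',C(170,256),.094)
    f('wheel dark rib',C(407,357),.101)
    f('can',(163,299),.13);f('bottle',(424,200),.14);f('finial',(277,186),.04)
    f('chisel ferrule',(342,367),.02);f('chisel end',(417,357),.02);f('tip',(270,377),.01)
    print(-cv2.Rodrigues(c['rvec'])[0].T@c['tvec'].ravel())
E
python3 fit.py
```

```text
[0.53887095 0.07984789 0.14903617] [-2.14929341 -1.68152727  0.50585833 -3.42288694  1.98076772  2.72828511
 -0.36050047  1.71543596]
line top [ 76.3 -53. ] [0.6222 0.0387 0.094 ]
line bot [ 30.5 -52. ] [0.5768 0.033  0.094 ]
flag far [104.3 -37.5] [0.6476 0.0582 0.094 ]
flag near [ 79.1 -36.2] [0.6225 0.0558 0.094 ]
cheeks [-28.5  41. ] [0.5046 0.1162 0.082 ]
 [-29.5 -38.4] [0.5154 0.0375 0.082 ]
 [-66.9  40.8] [0.4667 0.1102 0.082 ]
 [-67.1 -37.7] [0.4781 0.0326 0.082 ]
anvil corners R [73.4 94.2] [0.5975 0.1839 0.094 ]
 [26.  89.9] [0.5513 0.1726 0.094 ]
wheel dark rib [-45.9   1.9] [0.4932 0.0749 0.101 ]
can [  8.  200.9] [0.517  0.2797 0.13  ]
bottle [  57.4 -234.5] [ 0.6305 -0.1435  0.14  ]
finial [172.2 -11. ] [0.7108 0.0946 0.04  ]
chisel ferrule [-166.4  -43.9] [0.3809 0.0117 0.02  ]
chisel end [-182.8 -174. ] [ 0.384  -0.1194  0.02  ]
tip [-151.8   81.2] [0.3767 0.1376 0.01  ]
[0.42786333 0.04024739 0.89863967]
```

```bash
python3 - <<'E'
import re
s=open('fit.py').read()
s=s.replace("def g2w","P+=[D(362,162),D(405,345),C(312,345),C(490,305),C(333,425),C(510,383),C(137,162),C(170,256)]\nV=[(78,None,.094),(32,None,.094),(-26.5,41,.082),(-26.5,-41,.082),(-63.5,41,.082),(-63.5,-41,.082)]\ndef g2w",1)
s=re.sub(r"r=least_squares.*\n","""def res(q):
    L=W+[(78,q[3],.094),(32,q[3],.094),(-45+q[4],41,.082),(-45+q[4],-41,.082),(-45-q[4],41,.082),(-45-q[4],-41,.082),(55+q[5],91,.094),(55-q[5],91,.094)]
    return (proj(c,[g2w(q,w) for w in L])-np.array(P)).ravel()
r=least_squares(res,[.5,.1,.1,-50,19,23],loss='soft_l1')
""",s)
s=s.replace("if l[0]>1 or abs(l[1])>1: l[:2]/=1000","l[:2]/=1000").replace("print(q,r.fun)","print(q,np.round(r.fun.reshape(-1,2),1))")
open('fit.py','w').write(s)
E
python3 fit.py; python3 -c "
from fit import *
print(g2w(q,(-45,0,.101)))
print(ctrl.get_obs()['time_s'])"
```

```text
[  0.53608114   0.08055426   0.15269024 -53.82615818  19.08266323
  24.28515092] [[-2.6  0.2]
 [ 0.  -2.2]
 [ 1.9  4. ]
 [-0.4  3.6]
 [-0.2  0.5]
 [ 0.5  0.5]
 [-0.6  0.3]
 [ 0.8 -0.9]
 [-0.7  0.2]
 [ 1.4 -0.7]
 [ 0.7 -1.9]
 [-1.6 -0.6]]
line top [ 78.7 -54.4] [0.6222 0.0387 0.094 ]
line bot [ 33.  -53.2] [0.5768 0.033  0.094 ]
flag far [106.8 -39. ] [0.6476 0.0582 0.094 ]
flag near [ 81.6 -37.6] [0.6225 0.0558 0.094 ]
cheeks [-25.7  40. ] [0.5046 0.1162 0.082 ]
 [-27.  -39.4] [0.5154 0.0375 0.082 ]
 [-64.1  39.9] [0.4667 0.1102 0.082 ]
 [-64.6 -38.5] [0.4781 0.0326 0.082 ]
anvil corners R [76.4 92.8] [0.5975 0.1839 0.094 ]
 [29.  88.7] [0.5513 0.1726 0.094 ]
wheel dark rib [-43.2   0.9] [0.4932 0.0749 0.101 ]
can [ 11.4 199.8] [0.517  0.2797 0.13  ]
bottle [  59.2 -235.8] [ 0.6305 -0.1435  0.14  ]
finial [174.8 -12.7] [0.7108 0.0946 0.04  ]
chisel ferrule [-163.9  -44.4] [0.3809 0.0117 0.02  ]
chisel end [-180.8 -174.5] [ 0.384  -0.1194  0.02  ]
tip [-148.9   80.6] [0.3767 0.1376 0.01  ]
[0.42786333 0.04024739 0.89863967]
[np.float64(0.4916046933359219), np.float64(0.07370986364276123), np.float64(0.101)]
0.1
```

```bash
cat > mv.py <<'E'
from fit import *
from scipy.spatial.transform import Rotation as Ro
def to(gx,gy,z,align=False):
    o=ctrl.get_obs();R=Ro.from_euler('xyz',o['eef_rot']).as_matrix()
    p=np.array(g2w(q,(gx,gy,z)))
    print('t',o['time_s'],'pos',np.round(o['ee_pos'],4),'g',np.round(w2g(o['ee_pos']),1),'F',np.round(o['force'],1))
    print('axes',np.round(R,3).tolist())
    print('tool delta mm',np.round(R.T@(p-o['ee_pos'])*1000,1))
    a=np.array([np.cos(q[2]),np.sin(q[2]),0])
    for s in (1,-1):
        y=s*a;x=np.array([0,0,-1.]);T=np.c_[x,y,np.cross(x,y)]
        print('turn tool rv',np.round(Ro.from_matrix(R.T@T).as_rotvec(),3))
E
python3 -c "
from mv import *
to(-45,-20,.140)"
```

```text
t 0.1 pos [0.2099 0.5081 0.2049] g [-257.3  472.2] F [ 0.  -0.  -0.6]
axes [[-0.0, 0.382, 0.924], [-0.001, 0.924, -0.382], [-1.0, -0.001, -0.0]]
tool delta mm [  65.2 -311.   436.6]
turn tool rv [1.026e+00 0.000e+00 1.000e-03]
turn tool rv [-2.115e+00 -1.000e-03  1.000e-03]
```

Request:
play_rows(deltas=[[[0, 0, 0, 0.1026, 0, 0, 0], [0, 0, 0, 0.1026, 0, 0, 0], [0, 0, 0, 0.1026, 0, 0, 0], [0, 0, 0, 0.1026, 0, 0, 0], [0, 0, 0, 0.1026, 0, 0, 0], [0, 0, 0, 0.1026, 0, 0, 0], [0, 0, 0, 0.1026, 0, 0, 0], [0, 0, 0, 0.1026, 0, 0, 0], [0, 0, 0, 0.1026, 0, 0, 0], [0, 0, 0, 0.1026, 0, 0, 0]]], grip_force=20)

```text
time_s: 1.1
ee_pos: [0.2099, 0.5082, 0.2051]
eef_rot: [-0.577, 1.57, -1.999]
force: [0.1, 1.0, 0.2]
grip_width: 0.0174
```

```bash
python3 -c "
from mv import *
to(-45,-20,.205)"
```

```text
t 1.1 pos [0.2099 0.5082 0.2051] g [-257.3  472.2] F [0.1 1.  0.2]
axes [[-0.0, 0.989, 0.148], [-0.001, 0.148, -0.989], [-1.0, -0.0, 0.001]]
tool delta mm [3.000e-01 2.142e+02 4.914e+02]
turn tool rv [-0.004  0.001  0.   ]
turn tool rv [ 3.138e+00  1.000e-03 -1.000e-03]
```

Request:
play_rows(deltas=[[[0, 18, 41, 0, 0, 0, 0], [0, 18, 41, 0, 0, 0, 0], [0, 18, 41, 0, 0, 0, 0], [0, 18, 41, 0, 0, 0, 0], [0, 18, 41, 0, 0, 0, 0], [0, 18, 41, 0, 0, 0, 0], [0, 18, 41, 0, 0, 0, 0], [0, 18, 41, 0, 0, 0, 0], [0, 18, 41, 0, 0, 0, 0], [0, 18, 41, 0, 0, 0, 0]]])

```text
time_s: 2.1
ee_pos: [0.451, 0.1288, 0.2054]
eef_rot: [-1.703, 1.571, -3.121]
force: [-0.2, 0.8, -0.2]
grip_width: 0.0009
```

Request:
play_rows(deltas=[[[0, 17, 40, 0, 0, 0, 0], [0, 17, 41, 0, 0, 0, 0], [0, 0, 0, 0, 0, 0, 0], [20, 0, 0, 0, 0, 0, 0], [20, 0, 0, 0, 0, 0, 0], [20, 0, 0, 0, 0, 0, 0], [0, 0, 0, 0, 0, 0, 0]]])

```text
time_s: 2.8
ee_pos: [0.4949, 0.056, 0.1432]
eef_rot: [-1.697, 1.566, -3.115]
force: [-0.2, 0.1, -0.6]
grip_width: 0.0005
```

```bash
python3 -c "
from mv import *
to(-45,-20,.105)
snap('top','t1');w=snap('wrist','w1');s=snap('scene','s1')
im=cv2.imread('pics/s1.png')[160:360,200:420];cv2.imwrite('pics/s1c.png',cv2.resize(im,None,fx=3,fy=3,interpolation=cv2.INTER_CUBIC)[:600,:800])
im=cv2.imread('pics/t1.png')[200:370,190:400];cv2.imwrite('pics/t1c.png',cv2.resize(im,None,fx=3.5,fy=3.5,interpolation=cv2.INTER_CUBIC))
"
```

```text
t 2.8 pos [0.4949 0.056  0.1432] g [-44.5 -18. ] F [-0.2  0.1 -0.6]
axes [[-0.005, 0.988, 0.153], [-0.0, 0.153, -0.988], [-1.0, -0.005, -0.001]]
tool delta mm [38.2 -0.4  2. ]
turn tool rv [ 0.001 -0.001  0.005]
turn tool rv [-3.141e+00 -7.000e-03 -1.000e-03]
```

View pics/s1c.png

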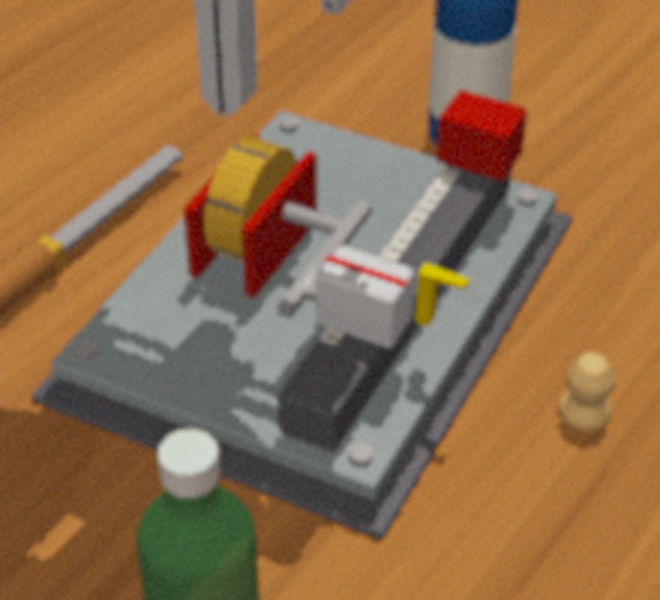

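View pics/w1.png

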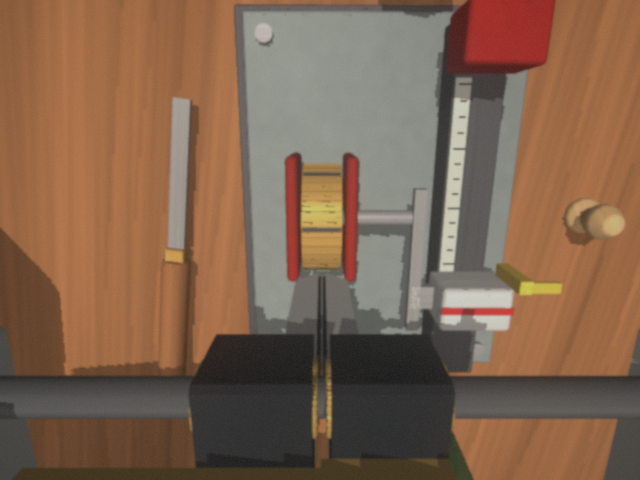

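View pics/t1c.png

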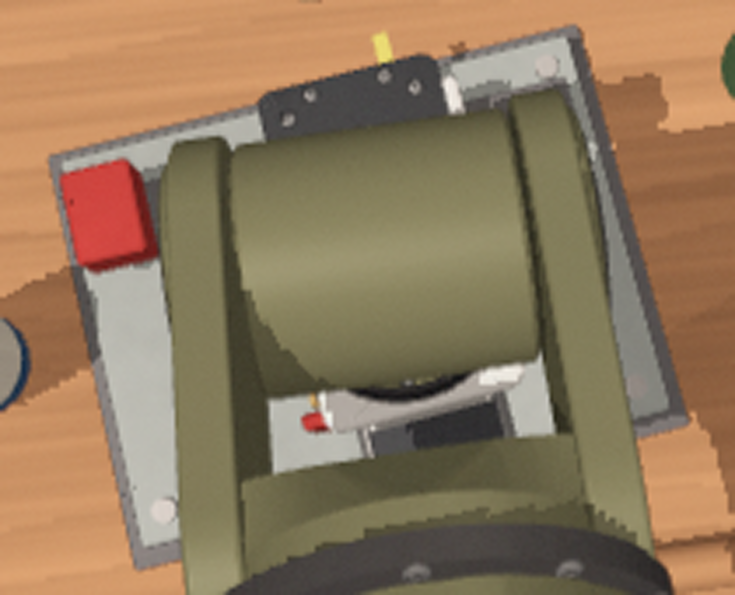

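```bash
python3 -c "
from mv import *
c=load('w1')
for n,uv,z in [('line',(445,311),.094),('line',(508,311),.094),('flag',(525,288),.094),('flag',(558,288),.094),('wheelL',(302,215),.1),('wheelR',(344,215),.1),('anvil',(450,70),.094),('anvil',(545,70),.094)]:
  print(n,np.round(w2g(ray(c,*uv,z)),1))
im=cv2.imread('pics/w1.png')[240:350,400:580];cv2.imwrite('pics/w1c.png',cv2.resize(im,None,fx=4.4,fy=4.4,interpolation=cv2.INTER_CUBIC))
"
```

```text
line [ 35.3 -52.4]
line [ 75.4 -52.4]
flag [ 84.1 -36.6]
flag [104.7 -36.6]
wheelL [-54.8  11.3]
wheelR [-30.4  11.3]
anvil [26.3 90.4]
anvil [77.8 90.3]
```

View pics/w1c.png

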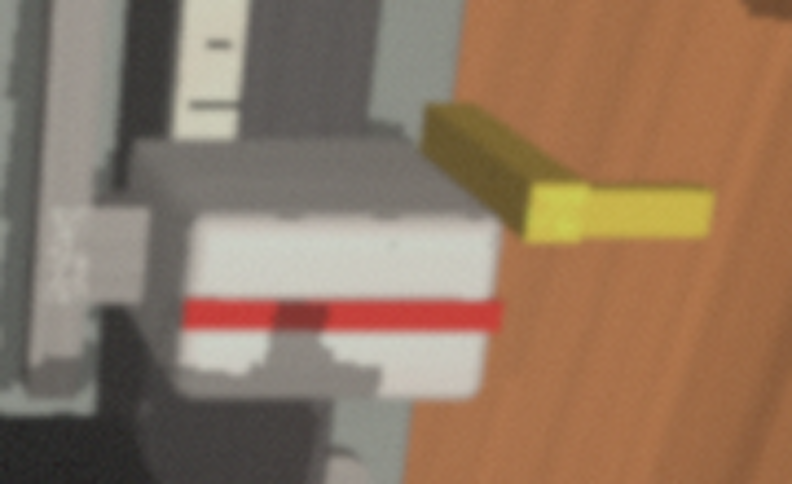

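Request:
play_rows(deltas=[[[20, 1, 0, 0, 0, 0, 0], [16, 0, 0, 0, 0, 0, 0], [4, 0, 0, 0, 0, 0, 0], [3, 0, 0, 0, 0, 0, 0], [2, 0, 0, 0, 0, 0, 0], [0, 0, 0, 0, 0, 0, 0]]])

```text
time_s: 3.55
ee_pos: [0.4976, 0.0558, 0.101]
eef_rot: [1.444, 1.57, 0.026]
force: [0.3, 0.6, -0.4]
grip_width: 0.0007
```

Request:
play_rows(deltas=[[[0, 0, 0, 0, 0, 0, 0], [1, 0, 0, 0, 0, 0, 0], [0, 0, 0, 0, 0, 0, 0]]])

```text
time_s: 3.85
ee_pos: [0.4973, 0.0558, 0.0995]
eef_rot: [1.333, 1.571, -0.085]
force: [-0.3, -0.1, -0.1]
grip_width: 0.0007
```

Request:
play_rows(deltas=[[[1, 0, 0, 0, 0, 0, 0], [1, 0, 0, 0, 0, 0, 0], [0, 0, 0, 0, 0, 0, 0]]])

```text
time_s: 4.15
ee_pos: [0.4975, 0.0557, 0.0976]
eef_rot: [1.036, 1.57, -0.382]
force: [-0.6, -1.7, 4.2]
grip_width: 0.0007
```

Request:
play_rows(deltas=[[[1, 0, 0, 0, 0, 0, 0], [0.5, 0, -3, 0, 0, 0, 0], [0, 0, -4, 0, 0, 0, 0], [0, 0, -4, 0, 0, 0, 0], [0, 0, -4, 0, 0, 0, 0], [0, 0, -4, 0, 0, 0, 0], [0, 0, -4, 0, 0, 0, 0], [0, 0, -4, 0, 0, 0, 0], [0, 0, 0, 0, 0, 0, 0]]])

```text
time_s: 5.05
ee_pos: [0.4934, 0.0829, 0.0965]
eef_rot: [1.658, 1.57, 0.241]
force: [-2.7, 0.4, 9.2]
grip_width: 0.0007
```

```bash
cat > look.py <<'E'
from mv import *
import sys
f=sys.argv[1]
to(-45,-18,.130)
c=snap('wrist',f)
im=cv2.imread(f'pics/{f}.png');cv2.imwrite(f'pics/{f}c.png',cv2.resize(im[120:420,250:620],None,fx=2,fy=2,interpolation=cv2.INTER_CUBIC))
E
python3 look.py w2
```

```text
t 5.05 pos [0.4934 0.0829 0.0965] g [-41.8   8.8] F [-2.7  0.4  9.2]
axes [[0.001, 0.988, 0.153], [0.0, 0.153, -0.988], [-1.0, 0.001, -0.0]]
tool delta mm [-33.5  -3.2  26.8]
turn tool rv [ 0.001 -0.    -0.001]
turn tool rv [-3.141e+00  1.000e-03 -0.000e+00]
```

View pics/w2c.png

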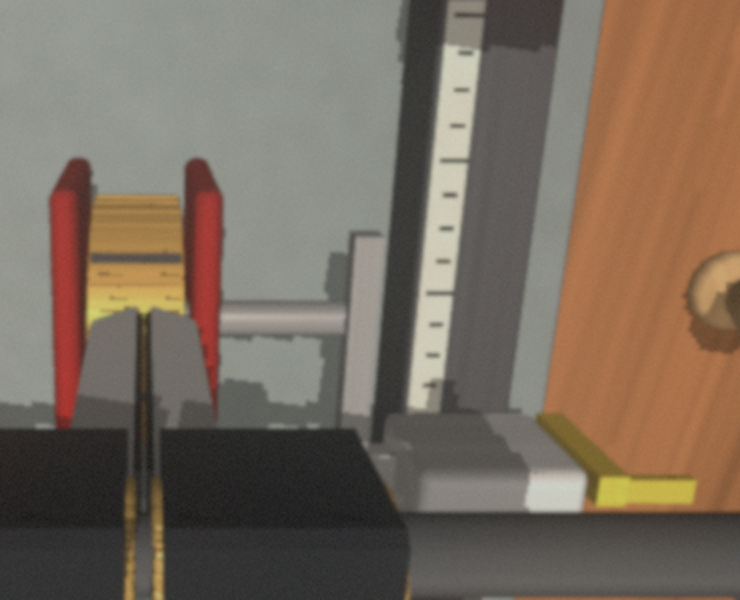

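Request:
play_rows(deltas=[[[0, 0, -4, 0, 0, 0, 0], [0, 0, -4, 0, 0, 0, 0], [0, 0, -4, 0, 0, 0, 0], [0, 0, 0, 0, 0, 0, 0], [-5, 0, 0, 0, 0, 0, 0], [-15, 0, 0, 0, 0, 0, 0], [-15, 0, 0, 0, 0, 0, 0], [0, 0, 20, 0, 0, 0, 0], [0, 0, 19, 0, 0, 0, 0], [0, 0, 0, 0, 0, 0, 0]]])

```text
time_s: 6.1
ee_pos: [0.4974, 0.0544, 0.131]
eef_rot: [-0.88, 1.57, -2.3]
force: [-0.4, -0.6, -0.8]
grip_width: 0.0003
```

```bash
python3 look.py w3
```

```text
t 6.1 pos [0.4974 0.0544 0.131 ] g [-42.2 -20. ] F [-0.4 -0.6 -0.8]
axes [[-0.0, 0.989, 0.151], [-0.0, 0.151, -0.989], [-1.0, -0.0, 0.0]]
tool delta mm [ 1.  -2.8 -2. ]
turn tool rv [-0.001  0.     0.   ]
turn tool rv [ 3.14  0.   -0.  ]
```

View pics/w3c.png

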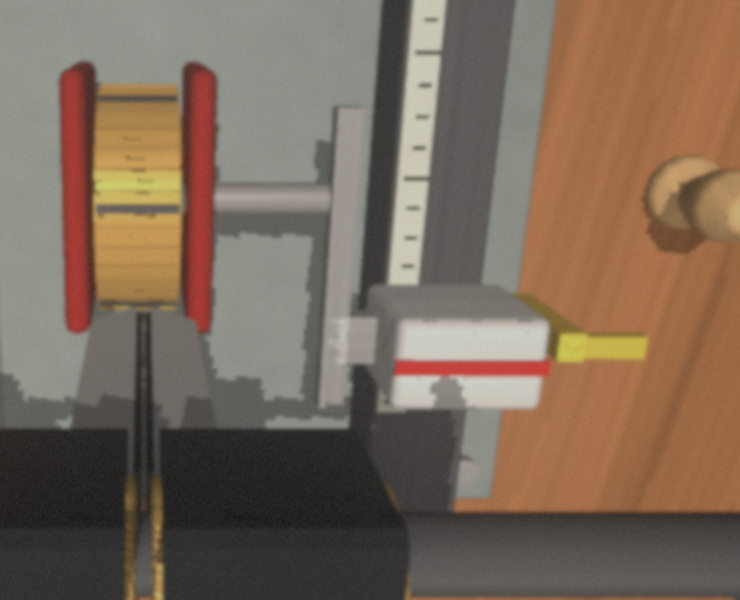

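Request:
play_rows(deltas=[[[20, 0, 0, 0, 0, 0, 0], [9, 0, 0, 0, 0, 0, 0], [3, 0, 0, 0, 0, 0, 0], [2.5, 0, 0, 0, 0, 0, 0], [0.5, 0, 0, 0, 0, 0, 0], [0, 0, -3, 0, 0, 0, 0], [0, 0, -4, 0, 0, 0, 0], [0, 0, -4, 0, 0, 0, 0], [0, 0, -4, 0, 0, 0, 0], [0, 0, -4, 0, 0, 0, 0]]])

```text
time_s: 7.15
ee_pos: [0.4944, 0.0749, 0.0969]
eef_rot: [0.187, 1.571, -1.23]
force: [-5.2, -1.9, 8.2]
grip_width: 0.0005
```

Request:
play_rows(deltas=[[[0, 0, -4, 0, 0, 0, 0], [0, 0, -4, 0, 0, 0, 0], [0, 0, -2, 0, 0, 0, 0], [0, 0, 0, 0, 0, 0, 0]]])

```text
time_s: 7.55
ee_pos: [0.4929, 0.085, 0.0969]
eef_rot: [1.887, 1.571, 0.47]
force: [-5.6, -0.4, 8.7]
grip_width: 0.0003
```

Request:
play_rows(deltas=[[[-5, 0, 0, 0, 0, 0, 0], [-15, 0, 0, 0, 0, 0, 0], [-15, 0, 0, 0, 0, 0, 0], [0, 0, 15, 0, 0, 0, 0], [0, 0, 14, 0, 0, 0, 0], [0, 0, 0, 0, 0, 0, 0]]])

```text
time_s: 8.15
ee_pos: [0.4973, 0.0539, 0.1303]
eef_rot: [-1.443, 1.57, -2.862]
force: [-0.6, 0.1, -0.6]
grip_width: 0.0002
```

```bash
python3 look.py w4
```

```text
t 8.15 pos [0.4973 0.0539 0.1303] g [-42.4 -20.4] F [-0.6  0.1 -0.6]
axes [[-0.001, 0.989, 0.15], [-0.0, 0.15, -0.989], [-1.0, -0.001, 0.0]]
tool delta mm [ 0.3 -2.6 -2.4]
turn tool rv [-0.002  0.     0.001]
turn tool rv [ 3.14e+00  1.00e-03 -0.00e+00]
```

View pics/w4c.png

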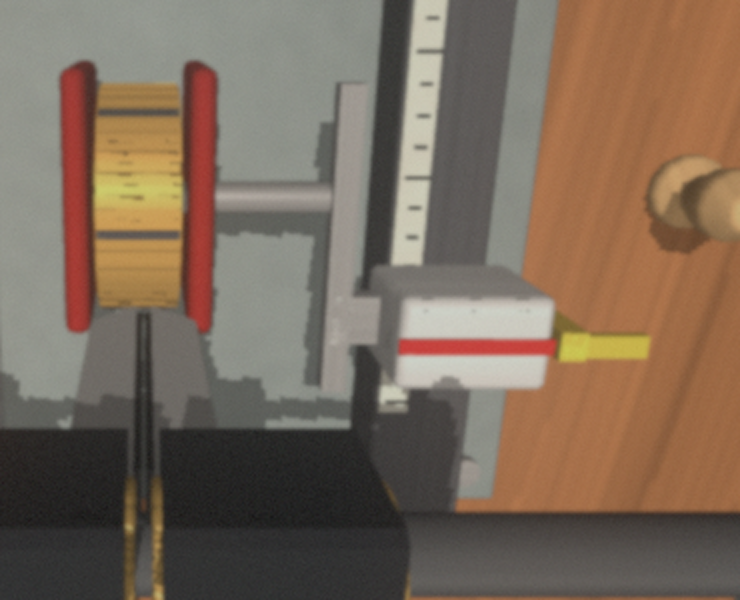

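Request:
play_rows(deltas=[[[-20, 0, 0, 0, 0, 0, 0], [-30, 0, 0, 0, 0, 0, 0], [-30, 0, 0, 0, 0, 0, 0], [-30, 0, 0, 0, 0, 0, 0], [0, 0, 40, 0, 0, 0, 0], [0, 0, 40, 0, 0, 0, 0], [0, 0, 40, 0, 0, 0, 0], [0, 0, 40, 0, 0, 0, 0], [0, 0, 40, 0, 0, 0, 0], [0, 0, 0, 0, 0, 0, 0]]])

```text
time_s: 9.2
ee_pos: [0.5277, -0.1454, 0.2397]
eef_rot: [-1.75, 1.569, 3.112]
force: [-0.4, 0.5, 0.3]
grip_width: 0.001
```

Request:
play_rows(deltas=[[[0, 0, 40, 0, 0, 0, 0], [0, 0, 40, 0, 0, 0, 0], [0, 0, 0, 0, 0, 0, 0], [0, 0, 0, 0, 0, 0, 0], [0, 0, 0, 0, 0, 0, 0], [0, 0, 0, 0, 0, 0, 0]]])

```text
time_s: 9.8
ee_pos: [0.5401, -0.2197, 0.2411]
eef_rot: [2.006, 1.571, 0.59]
force: [-0.3, -0.0, 0.6]
grip_width: 0.0003
```

```bash
python3 look.py w5; python3 -c "
from h import *
snap('top','t5');im=cv2.imread('pics/t5.png');cv2.imwrite('pics/t5d.png',cv2.resize(im[200:280,260:360],None,fx=7,fy=7,interpolation=cv2.INTER_CUBIC))"
```

```text
t 9.8 pos [ 0.5401 -0.2197  0.2411] g [ -41.7 -297.4] F [-0.3 -0.   0.6]
axes [[0.0, 0.988, 0.154], [0.0, 0.154, -0.988], [-1.0, 0.0, -0.0]]
tool delta mm [ 111.1   -2.9 -279.4]
turn tool rv [ 0.002 -0.    -0.   ]
turn tool rv [-3.14  0.   -0.  ]
```

View pics/t5.png

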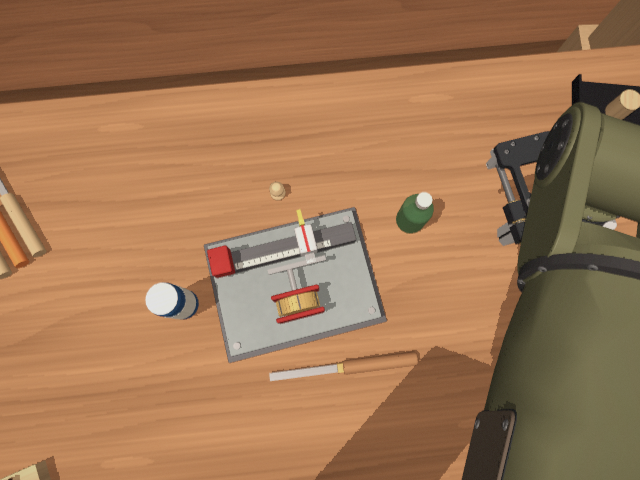

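View pics/t5d.png

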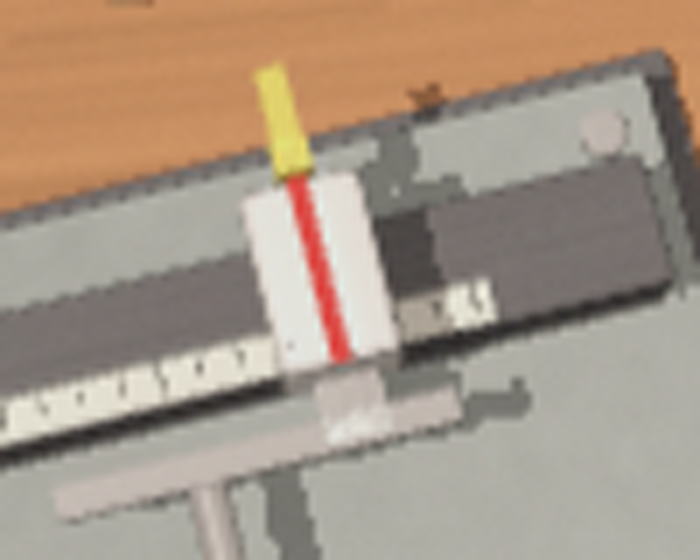

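```bash
python3 -c "
from station import hand_in; print(hand_in())"
```

```text
the job is handed in; nothing more can be done
None
```

I set the gauge and handed the job in at about 9.8 s; the red line stands level with the yellow mark. I used closed fingertips on the brass wheel, pressing with 8–9 N, in two strokes of about 39 mm and 29 mm. That moved the jaw about 16 mm in total.

- **Level with the mark:** in the last close wrist-camera picture, the red line and the middle of the yellow flag differ by less than 1 enlarged pixel (about 0.3 mm). The last top picture, taken after the arm had moved away, shows the line running straight on from the flag.
- **Bystanders:** the bottle, can, finial and chisel appear at the same pixels as at the start.
- **Hand clear:** the tool is about 30 cm from the wheel at z = 0.24 m. The force reading is near zero (under 1 N).
- **Disagreement:** in my fit of the gauge's position, the foot-plate corners were off by up to 4 px, probably because of a dark layer under the plate. The cheeks, anvil and jaw agreed to within about 2 px, so I worked from those and the wrist view.
- **Not checked:** I did not measure the jaw's speed directly. `hand_in()` gave no verdict.

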